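# Gauge the eye of a cheese slice for the grading photo

### The arm

A 7-joint arm with a two-finger parallel gripper is mounted at the origin on the work surface. World frame = base frame: x ahead of the robot, y to its left, z up, the work surface at z = 0. Lengths are in m, angles in rad, forces in N, time in s.
With the tool pointing down it reaches from about 0.425 to 1.025 m from the base axis. Payload 9.4 kg.
Tool frame: the origin (TCP) lies midway between the tips of the shut fingers; the grasp point (between the pads) lies 19 mm behind it (ctrl.tcp_to_grasp is the distance from the TCP to the grasp point, in m); z points along the fingers, y is the direction in which the jaws open and shut (so a half turn about z gives the same grasp; the last joint's range is limited). The gripper opens to 93 mm and grips with 3 to 60 N. Pads are 15 mm wide; open, the fingers measure 128 mm over their backs; the gripper's body (75 mm by 188 mm) begins 65 mm behind the grasp point.
Start: joints at [-1.356, 0.599, -0.003, 1.599, 0.002, 0.943, -0.08], TCP at [0.209, 0.694, 0.219] pointing down, gripper open.
Joint ranges: [-2.57, 2.57], [-0.35, 1.97], [-1.29, 1.29], [0.11, 2.56], [-1.05, 4.19], [0.11, 1.86], [-2.63, 2.63]. Speed limits (rad/s): [2.22, 2.22, 3.01, 3.01, 3.14, 3.14, 3.14].

### API

Orientations are given as a unit quaternion [x, y, z, w].
In Python, from cell import ctrl, viewer gives the robot as it stands. The module is installed in compiled form; this text tells all that it offers.
- The arm moves only by the shell command python3 -m handwheel 'ROWS' [FORCE]. ROWS is JSON, a list that holds one entry, the list of rows, each a list of 7 numbers: the shift along the tool's x, y, z in cm, then the turn, a rotation vector about the tool's x, y, z in rad, then the opening, from 0 (shut) to 1 (fully open). A call has 1 to 20 rows; each row is the pose to reach, as a shift and turn from the pose commanded when the call began, along the tool's axes at that moment; what a row does not reach only later rows make up. A row lasts 1/8 s, in which the tool goes at most 62.5 mm and 10.7 degrees, less where a joint would pass 70% of its speed; a pose out of reach is approached as far as the arm can. A call with a gripper value outside its range is refused whole. The fingers move at their own pace and stop on an object; FORCE is the grip in N (left out, the last holds). Time passes only in rows, so rows that repeat a pose let the fingers close. It gives the time, the measured TCP pose, the force and the opening at its end, in the units of the state.
- ctrl.get_obs(): the state, without advancing time (a new reading comes with each control period).
- viewer.camera(name): name is "side" or "top" or "wrist"; returns a dict with "image" (480x640x3 uint8, blue, green, red), "range_z" (480x640 float32, m along the optical axis (not along the pixel's ray), 0 where there is no reading), "mtx" (3x3 intrinsics, pixels), "origin" and "rotation" of the camera in the world. Camera axes: x right, y down, z forward; pixel columns grow to the right and rows downward; lengths in m; the calibration is good to about 2 mm. A picture is of the moment at which its call begins.
- ctrl.finish_job(): hands the job in, once; it reports no verdict.
The state is a dict: "time": time; "joint_pos": joint angles; "qvel": joint speeds; "tau": joint torques, N m; "ee_pos": TCP position; "orientation": TCP orientation; "force": force on the tool from outside, world axes, zero at the start; "moment": the same for the moment, N m; "grip_width": opening from 0.0 (shut) to 1.0 (fully open).
Only numpy, scipy, OpenCV 4.12 (cv2) and the standard library are available. Lean on these libraries where they do the work, as an engineer would, in place of code of your own. Each camera call takes 0.05 s, during which the arm holds its last target.

### The job

Swing the sample board's hold-down bar shut over the cheese slice until it clicks home in its catch. Then take the eye gauge (the long sprung tweezers with a scale strip) off its rest by its two finger pads, squeeze it until its tips are 20 mm apart (the long line on the strip) and hold them steady at that gap either side of the slice's largest eye, about a centimetre above the cheese and without touching it. Finish while still holding the gauge there for the grading photo, and leave the other things where they stand.

Things in the scene. Friction and masses are not known exactly. Their poses are not given: they have to be found in the camera images.
- board: white plastic sample board, 150 (x) by 250 (y) by 15 mm thick, fixed to the table, the cheese slice on it; origin at the centre of its underside. A steel hold-down bar is hinged between two cheeks (tops 49 mm above the table) at its +y end; a steel catch post with a spring ball (22 x 12 mm, top 55 mm up) stands at x +24, y -113 mm. An 8 mm high fence runs along its +x edge
- keeper_hinge (a point): hinge pin of the hold-down bar, 41.5 mm above the table, at board x +24, y +102 mm; axes as the board's: the hinge axis is x
- keeper (a joint): angle of the hold-down bar (rad): 0 = shut, lying level from the hinge along the board's -y and seated in its catch; 1.57 = upright. Bar 200 mm long, 12 wide, 6 thick. The hinge is stiff: the bar stays where it is left. In the last 0.07 rad it must be pressed past the catch's spring ball (about 5 N down on the knob) and clicks in
- keeper_knob (a point): centre of the 18 mm ball knob on top of the hold-down bar, 178 mm from the hinge, 15 mm above the bar's middle; 56.5 mm above the table when shut
- eye (a point): centre of the mouth of the slice's one large eye (round hole 18 mm wide, 9 mm deep) in the cut face that looks up, 35 mm above the table; z up
- slice: cheese slice lying loose on the board, cut face up: 76 (x) by 150 (y) by 20 mm thick, orange rind round its edges; origin at the centre of its underside. Its large eye lies at x -16, y +12 mm; its other eyes are under 9 mm wide. The shut bar lies 3 mm above the slice's +x half
- rest: low wooden rest that carries the gauge, fixed to the table: base 190 by 70 by 4 mm, two cross rails 36 mm high, 100 mm behind (-x) and 50 mm ahead (+x) of its origin, each with small end stops 9 mm higher; origin on the table below the gauge's finger pads; x along the gauge towards its tips
- gauge: eye gauge, 56 g: two steel arms 190 mm long (3 mm thick, 12 mm tall) side by side, joined in a small heel; origin under the heel, x towards the tips, z up. Tips bent down. Centre of mass about 83 mm ahead of the origin. A scale strip on the left arm lies over the right arm 138 mm ahead of the origin; its one long line meets the right arm's index mark at a 20 mm tip gap
- gauge_pads (a point): midway between the gauge's two finger pads, half-way up; 100 mm ahead of the heel, 43 mm above the table at the start; y is the squeeze direction. Pads: upright dark cylinders 10 mm wide, 14 tall, outside the arms, 44 mm over both when free. Squeezing them by 1 mm closes the tips by 1.9 mm; at the 20 mm mark they measure 29.7 mm over both and push back with 6 N each (0 when free, linear)
- tip_l (a point): end of the gauge's left (+y) tip, inner side, lowest point: 89 mm ahead of the pads' middle and 21 mm below it
- tip_r (a point): the same on the right (-y) tip; the distance from tip_l to tip_r is the tip gap: 48 mm when free, 20 mm at the mark
- gauge_gap (a point): the point midway between the two tips, 89 mm ahead (+x) of gauge_pads and 21 mm below it; axes as gauge_pads
- gauge_l (a joint): squeeze of the gauge's left arm (rad): 0 free, 0.074 at the 20 mm mark, 0.12 tips shut; the right arm moves alike
Things that resemble listed ones, but are neither listed nor needed, are in the scene too. What is shaped like the gauge but green or purple is not meant.

How it is judged:
By the outcome, as a careful person would: the job done as asked, in the order asked, and still so for the second after the job is handed in, while the arm keeps its last pose, push and grip.
It also fails if it takes over 67 s, if anything falls off the work surface, if the arm or the gripper's body presses on something with over 40 N, if the wrist force passes 120 N, or if a joint passes its speed limit or range.

## Working session

There is one attempt and no reset: what is moved stays moved. The work goes in short steps, Python scripts to look and compute and a shell command to move; the robot and the scene stay as the last step left them, time stands still between calls to the robot, and variables do not carry over. Pictures are saved under pics/ and viewed, and the job is handed in when it is done.

```bash
mkdir -p pics; ls; python3 - <<'E'
from cell import ctrl, viewer
import cv2,numpy as np
print(ctrl.get_obs()); print(ctrl.tcp_to_grasp)
for n in ("side","top","wrist"):
    c=viewer.camera(n); cv2.imwrite(f"pics/{n}0.png",c["image"]); np.savez(f"{n}0.npz",**c)
    print(n,c["mtx"].tolist(),c["origin"],np.round(c["rotation"],3).tolist())
E
```

```text
pics
{'time': 0.0, 'joint_pos': array([-1.35569924,  0.6001224 , -0.00252079,  1.60013302,  0.00180833,
        0.94288426, -0.07979028]), 'qvel': array([-0.00054355,  0.00058764,  0.00021432, -0.00083625, -0.00101409,
        0.00035075,  0.00021963]), 'tau': array([ 9.76084848e-04, -7.65057349e+01,  1.49765778e+00, -2.52341920e+01,
       -5.24731237e-02,  1.68661302e-02,  1.58264970e-04]), 'ee_pos': array([0.20845656, 0.69387638, 0.21776114]), 'orientation': array([ 1.45354433e-01,  9.89379347e-01, -7.71979522e-04, -3.19680156e-05]), 'force': array([ 0.29045724,  0.07742739, -1.15047165]), 'moment': array([ 0.09218936, -0.0006612 , -0.01554753]), 'grip_width': 1.0005254936065275}
0.0188
side [[548.060017793083, 0.0, 323.9066045241835], [0.0, 548.060017793083, 241.22337947243958], [0.0, 0.0, 1.0]] [ 0.01782314 -1.19177265  0.76020332] [0.853, -0.139, 0.077, -0.497]
top [[604.0545793596418, 0.0, 322.53666902353143], [0.0, 604.0545793596418, 241.52045962835814], [0.0, 0.0, 1.0]] [ 0.12237257 -0.05231335  1.46187492] [-0.695, 0.713, -0.063, 0.07]
wrist [[351.66079401466646, 0.0, 317.49016659749685], [0.0, 351.66079401466646, 239.16166980163607], [0.0, 0.0, 1.0]] [0.1431654  0.71341272 0.38445121] [0.796, 0.593, 0.073, 0.098]
```

View pics/side0.png

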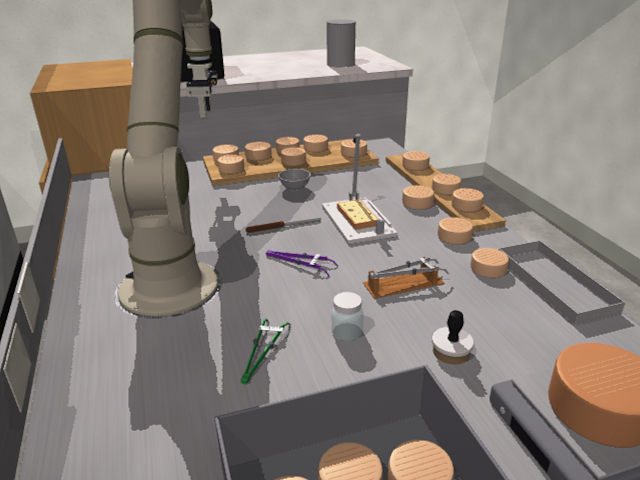

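View pics/top0.png

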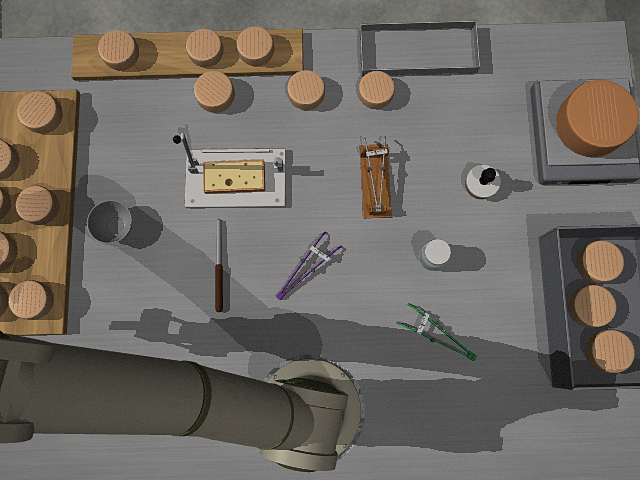

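View pics/wrist0.png

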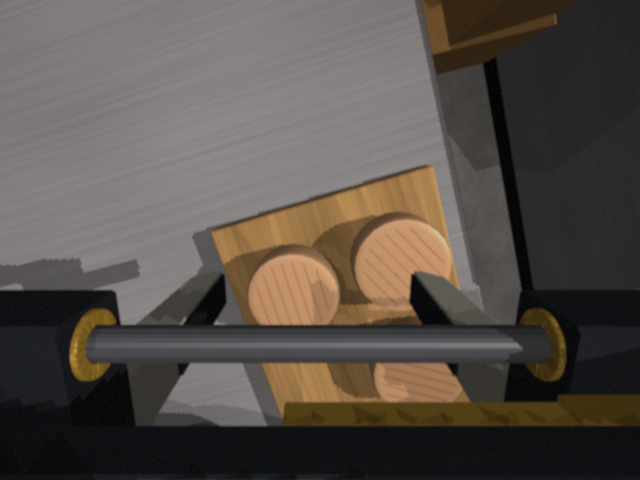

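```bash
cat > h.py <<'E'
import numpy as np,cv2
from scipy.spatial.transform import Rotation as R
def load(n):
    return dict(np.load(n))
def rot(c):
    r=np.array(c["rotation"]); return R.from_quat(r).as_matrix() if r.shape==(4,) else r
def ray(c,uv):
    uv=np.atleast_2d(np.float64(uv)); d=np.c_[uv,np.ones(len(uv))]@np.linalg.inv(c["mtx"]).T
    return d@rot(c).T
def plane(c,uv,z):
    d=ray(c,uv); t=(z-c["origin"][2])/d[:,2]; return c["origin"]+d*t[:,None]
def depth(c,uv):
    uv=np.atleast_2d(np.int32(uv)); return c["origin"]+ray(c,uv)*c["range_z"][uv[:,1],uv[:,0]][:,None]
def proj(c,p):
    q=(np.atleast_2d(p)-c["origin"])@rot(c); q=q@c["mtx"].T; return q[:,:2]/q[:,2:]
def cross(c1,u1,c2,u2):
    d1=ray(c1,u1)[0];d2=ray(c2,u2)[0];d1/=np.linalg.norm(d1);d2/=np.linalg.norm(d2)
    t=np.linalg.lstsq(np.c_[d1,-d2],c2["origin"]-c1["origin"],rcond=None)[0]
    a=c1["origin"]+d1*t[0];b=c2["origin"]+d2*t[1]; return (a+b)/2,np.linalg.norm(a-b)
E
python3 - <<'E'
from h import *
c=load("top0.npz"); im=c["image"]
a=cv2.resize(im[120:220,160:310],None,fx=5,fy=5,interpolation=cv2.INTER_CUBIC); cv2.imwrite("pics/a.png",a)
a=cv2.resize(im[125:225,340:420],None,fx=6,fy=6,interpolation=cv2.INTER_CUBIC); cv2.imwrite("pics/b.png",a)
s=load("side0.npz")["image"]
a=cv2.resize(s[125:300,300:460],None,fx=3.4,fy=3.4,interpolation=cv2.INTER_CUBIC); cv2.imwrite("pics/c.png",a)
for n,uv in dict(knob=(178,140),heel=(377,210),eye=(228,182),post=(280,160),bl=(185,207),br=(291,207),tr=(284,149),tl=(188,150)).items(): print(n,depth(c,uv)[0].round(3))
E
```

```text
knob [0.588 0.263 0.229]
heel [ 0.465 -0.174  0.052]
eye [0.552 0.189 0.026]
post [0.595 0.057 0.056]
bl [0.496 0.299 0.008]
br [0.491 0.035 0.001]
tr [0.639 0.05  0.013]
tl [0.59  0.258 0.158]
```

View pics/a.png

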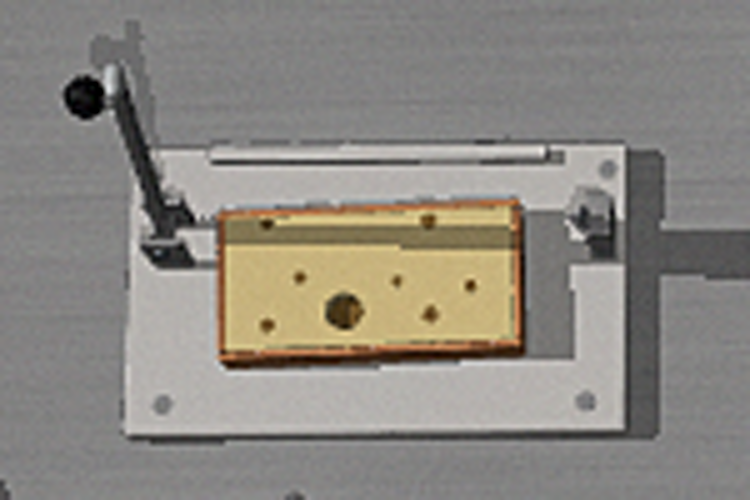

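View pics/b.png

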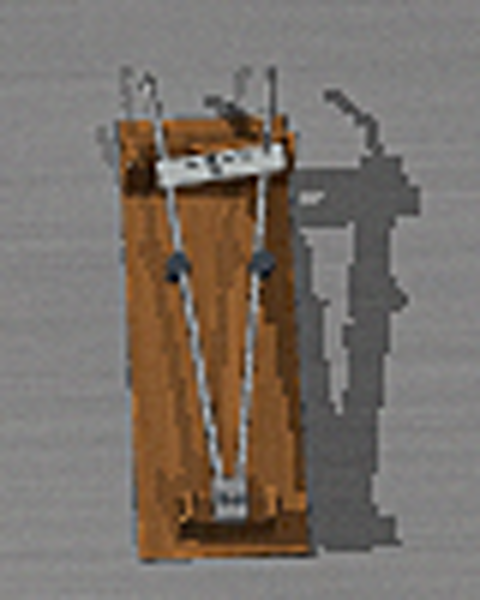

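View pics/c.png

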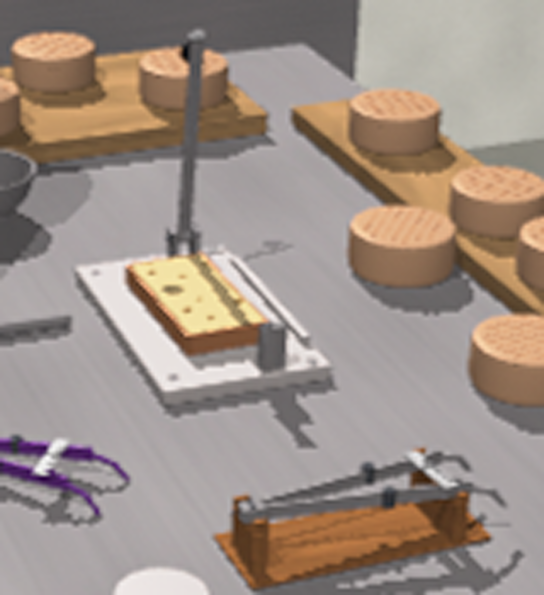

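```bash
python3 - <<'E'
from h import *
c=load("top0.npz"); im=c["image"]
# board corners from 5x crop
o=np.array([160,120]);f=lambda p:(np.array(p,float)+.5)/5-.5+o
for n,p in dict(bl=(127,434),br=(624,430),tr=(624,146)).items(): print(n,plane(c,f(p),.015)[0].round(4))
hs=cv2.cvtColor(im,cv2.COLOR_BGR2HSV)
m=((hs[...,2]>170)&(hs[...,1]<30)).astype(np.uint8); m[:, :180]=0;m[:,292:]=0;m[:145]=0;m[212:]=0
k=cv2.findContours(m,cv2.RETR_EXTERNAL,cv2.CHAIN_APPROX_NONE)[0]; k=max(k,key=cv2.contourArea)
pts=plane(c,k[:,0],.015)[:,:2]
r=cv2.minAreaRect((pts*1000).astype(np.float32)); print("board",r)
# slice
m=((hs[...,1]>80)).astype(np.uint8); m[:, :195]=0;m[:,270:]=0;m[:155]=0;m[200:]=0
k=cv2.findContours(m,cv2.RETR_EXTERNAL,cv2.CHAIN_APPROX_NONE)[0]; k=max(k,key=cv2.contourArea)
print("slice",cv2.minAreaRect((plane(c,k[:,0],.035)[:,:2]*1000).astype(np.float32)))
print("eye",plane(c,f((343,311)),.035)[0].round(4))
print("post",plane(c,f((587,214)),.055)[0].round(4))
g=np.array([340,125]);f=lambda p:(np.array(p,float)+.5)/6-.5+g
for n,p,z in (("padL",(177,266),.05),("padR",(262,265),.05),("heel",(232,497),.048)): print(n,plane(c,f(p),z)[0].round(4),depth(c,f(p).round())[0].round(4))
# rough knob two views
s=load("side0.npz")
print("knob",cross(c,(178-.8+.0,139.2),s,(356.5,140)))
E
```

```text
bl [0.4956 0.2968 0.015 ]
br [0.4911 0.0509 0.015 ]
tr [0.6382 0.0492 0.015 ]
board ((557.4515991210938, 174.21185302734375), (246.8636474609375, 127.08721923828125), 88.89689636230469)
slice ((563.5972900390625, 173.62408447265625), (79.89228057861328, 151.0091552734375), 0.9777116775512695)
eye [0.5499 0.1868 0.035 ]
post [0.5897 0.0648 0.055 ]
padL [ 0.5687 -0.1588  0.05  ] [ 0.5683 -0.1586  0.0506]
padR [ 0.5682 -0.1932  0.05  ] [ 0.566  -0.1921  0.0548]
heel [ 0.4723 -0.1774  0.048 ] [ 0.4741 -0.1771  0.0446]
knob (array([0.597122  , 0.26775542, 0.21633419]), np.float64(0.004619887782596654))
```

```bash
cat >> h.py <<'E'
def plan(pos,yaw_x,tilt=0):
    "target TCP pos, tool pointing down, tool x axis at world azimuth yaw_x (deg)"
    from cell import ctrl
    o=ctrl.get_obs(); A=R.from_quat(o["orientation"])
    a=np.deg2rad(yaw_x); X=np.array([np.cos(a),np.sin(a),0]);Z=np.array([0,0,-1.]);Y=np.cross(Z,X)
    T=R.from_matrix(np.c_[X,Y,Z])
    print("t",round(o["time"],2),"at",o["ee_pos"].round(4),"w",round(float(o["grip_width"]),3),"F",o["force"].round(1),"q",o["joint_pos"].round(2))
    print("shift cm",(A.inv().apply(np.array(pos)-o["ee_pos"])*100).round(2),"rot",(A.inv()*T).as_rotvec().round(4))
E
python3 - <<'E'
from h import *
plan((.594,.262,.33),90-1.05)
E
```

```text
t 0.15 at [0.2084 0.694  0.218 ] w 1.003 F [-0.6 -0.6 -0.9] q [-1.36  0.6  -0.    1.6   0.    0.94 -0.08]
shift cm [-49.35 -30.3  -11.16] rot [-9.0000e-04  9.0000e-04  1.2974e+00]
```

```bash
python3 -m handwheel '[[[-5,-3,-6,0,0,0.15,0.45],[-10,-6,-11,0,0,0.3,0.45],[-15,-9,-11.2,0,0,0.45,0.45],[-20,-12,-11.2,0,0,0.6,0.45],[-25,-15,-11.2,0,0,0.75,0.45],[-30,-18,-11.2,0,0,0.9,0.45],[-35,-21,-11.2,0,0,1.05,0.45],[-40,-24,-11.2,0,0,1.2,0.45],[-45,-27,-11.2,0,0,1.3,0.45],[-49.3,-30.3,-11.2,0,0,1.3,0.45],[-49.3,-30.3,-11.2,0,0,1.3,0.45],[-49.3,-30.3,-11.2,0,0,1.3,0.45],[-49.3,-30.3,-11.2,0,0,1.3,0.45]]]' 20
python3 - <<'E'
from h import *
from cell import viewer
c=viewer.camera("wrist"); cv2.imwrite("pics/w1.png",c["image"]); np.savez("w1.npz",**c)
c=viewer.camera("side"); cv2.imwrite("pics/s1.png",c["image"][100:260,280:500].repeat(3,0).repeat(3,1)); np.savez("s1.npz",**c)
plan((.594,.262,.33),90-1.05)
E
```

```text
time: 1.78
ee_pos: [0.5926, 0.264, 0.3304]
orientation: [0.714, 0.701, -0.0, -0.0]
force: [-0.0, -0.3, -0.3]
grip_width: 0.448
t 1.88 at [0.5928 0.2637 0.3306] w 0.451 F [-0.3 -0.2  0.2] q [-0.78  0.43  0.41  1.67 -0.19  1.08 -0.33]
shift cm [-0.17  0.12  0.06] rot [-0.0003 -0.0003 -0.0004]
```

View pics/w1.png

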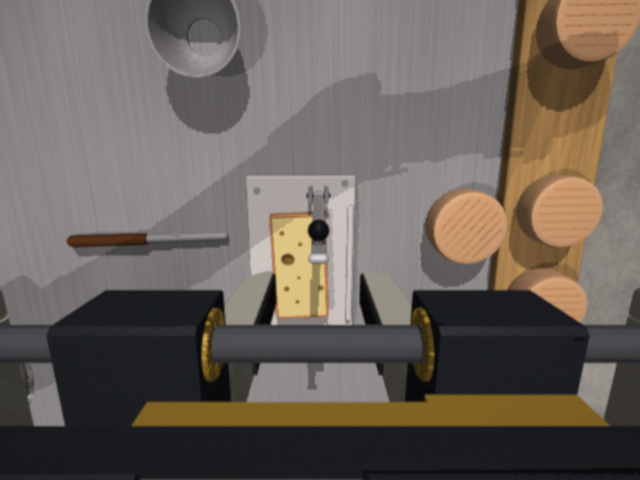

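View pics/s1.png

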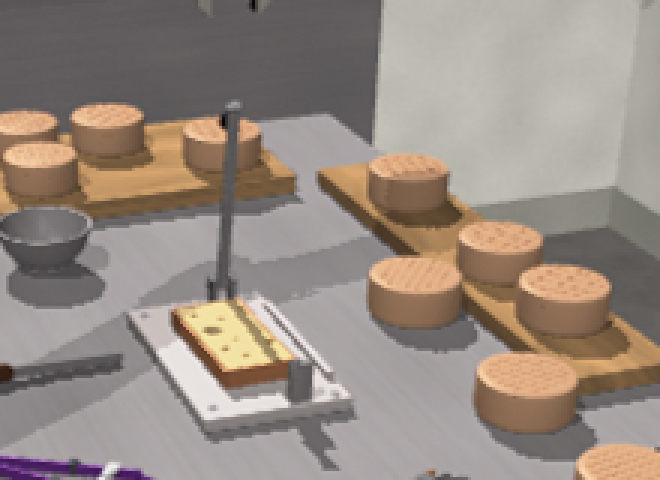

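The wrist view shows the bar standing up with the knob at (318,230), the eye at about (288,259) and the board's +y corners at (248,177) and (355,177).

```bash
python3 - <<'E'
from h import *
c=load("w1.npz"); t=load("top0.npz"); s=load("side0.npz")
def blob(im,x0,y0,x1,y1,th=60):
    g=im[y0:y1,x0:x1].max(2)<th; n,l,st,ce=cv2.connectedComponentsWithStats(g.astype(np.uint8)); i=1+st[1:,4].argmax(); return ce[i]+[x0,y0],st[i]
kw=blob(c["image"],300,215,335,246,45); kt=blob(t["image"],170,130,188,150,45); print(kw,kt)
print("knob w-t",cross(c,kw[0],t,kt[0]))
print("knob depth",depth(c,kw[0].round())[0],depth(t,kt[0].round())[0])
for n,p,z in (("tl",(248,177),.015),("tr",(355,177),.015),("eye",(288,259),.035)): print(n,plane(c,p,z)[0].round(4))
o=np.array([160,120]);f=lambda p:(np.array(p,float)+.5)/5-.5+o
print("eye x",cross(c,(288,259),t,f((343,311))))
E
```

```text
(array([318.11326861, 230.48220065]), array([  9,   6,  19,  20, 309], dtype=int32)) (array([176.54, 139.16]), array([ 3,  5,  8,  9, 50], dtype=int32))
knob w-t (array([0.59266674, 0.26888399, 0.22072246]), np.float64(0.0013142779822932177))
knob depth [0.59210591 0.2718354  0.23031704] [0.59252714 0.26681699 0.22341116]
tl [0.4979 0.2992 0.015 ]
tr [0.6427 0.2966 0.015 ]
eye [0.5495 0.1885 0.035 ]
eye x (array([0.5498476 , 0.18751502, 0.03333405]), np.float64(0.0012653093234382812))
```

```bash
python3 -m handwheel '[[[0.5,0,4,0,0,0,0.45],[0.5,0,8,0,0,0,0.45],[0.5,0,11,0,0,0,0.45],[0.5,0,12.2,0,0,0,0.45],[0.5,0,12.2,0,0,0,0.45],[0.5,0,12.2,0,0,0,0],[0.5,0,12.2,0,0,0,0],[0.5,0,12.2,0,0,0,0],[0.5,0,12.2,0,0,0,0],[0.5,0,12.2,0,0,0,0]]]' 20
python3 - <<'E'
from h import *
from cell import viewer
c=viewer.camera("wrist"); cv2.imwrite("pics/w2.png",c["image"]); np.savez("w2.npz",**c)
c=viewer.camera("side"); cv2.imwrite("pics/s2.png",c["image"][60:260,280:480].repeat(3,0).repeat(3,1))
plan((.5927,.2689,.2087),90-1.05)
hy,hz=0,0
P=lambda t: np.array([-.178*np.cos(t)+.015*np.sin(t), .178*np.sin(t)+.015*np.cos(t)])
p0=P(1.45)
for t in np.linspace(1.45,0,13): d=(P(t)-p0)*100; print(round(t,3),"x %.2f z %.2f"%(d[0],-d[1]))
E
```

```text
time: 3.12
ee_pos: [0.5933, 0.2675, 0.2094]
orientation: [0.714, 0.7, 0.0, -0.0]
force: [-3.0, -0.3, 6.0]
grip_width: 0.174
t 3.23 at [0.5933 0.2675 0.2094] w 0.179 F [-2.3 -0.1  5.5] q [-0.75  0.54  0.37  1.8  -0.25  0.84 -0.28]
shift cm [ 0.14 -0.06  0.07] rot [-0.0004 -0.0006 -0.0025]
1.45 x 0.00 z -0.00
1.329 x -2.15 z 0.21
1.208 x -4.25 z 0.68
1.088 x -6.29 z 1.39
0.967 x -8.22 z 2.35
0.846 x -10.02 z 3.53
0.725 x -11.67 z 4.92
0.604 x -13.14 z 6.50
0.483 x -14.41 z 8.25
0.363 x -15.46 z 10.14
0.242 x -16.27 z 12.13
0.121 x -16.83 z 14.22
0.0 x -17.14 z 16.35
```

View pics/w2.png

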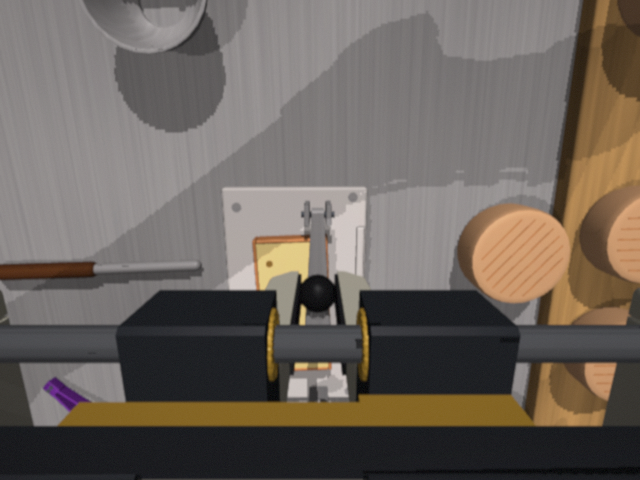

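View pics/s2.png

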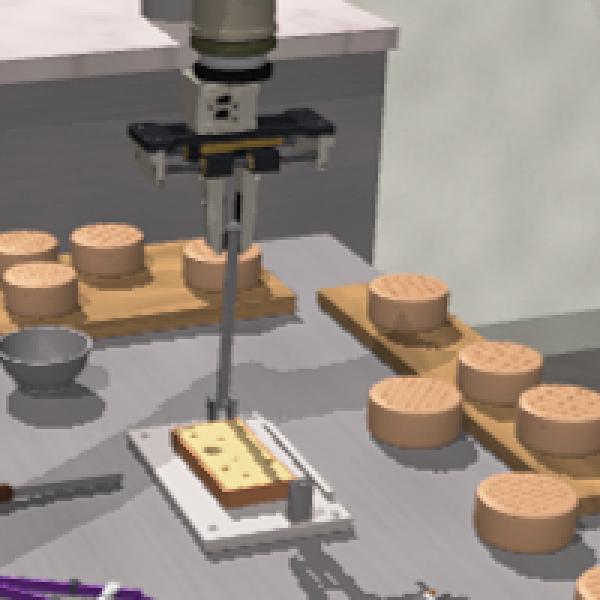

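```bash
python3 -m handwheel '[[[-1.1,0,0.05,0,0,0,0],[-2.15,0,0.2,0,0,0,0],[-3.2,0,0.4,0,0,0,0],[-4.25,0,0.7,0,0,0,0],[-5.3,0,1.0,0,0,0,0],[-6.3,0,1.4,0,0,0,0]]]' 30
python3 - <<'E'
from h import *
from cell import viewer
c=viewer.camera("wrist"); cv2.imwrite("pics/w3.png",c["image"])
c=viewer.camera("side"); cv2.imwrite("pics/s3.png",c["image"][60:260,280:480].repeat(3,0).repeat(3,1))
plan((.5927,.2689,.2087),90-1.05)
E
```

```text
time: 3.98
ee_pos: [0.5922, 0.2035, 0.1945]
orientation: [0.715, 0.7, -0.0, -0.0]
force: [-4.1, -0.4, 2.2]
grip_width: 0.174
t 4.08 at [0.5922 0.2025 0.1941] w 0.175 F [-3.5 -1.5  2.4] q [-0.66  0.53  0.36  1.88 -0.25  0.78 -0.19]
shift cm [ 6.63 -0.1  -1.47] rot [-0.0007  0.0012 -0.0043]
```

View pics/w3.png

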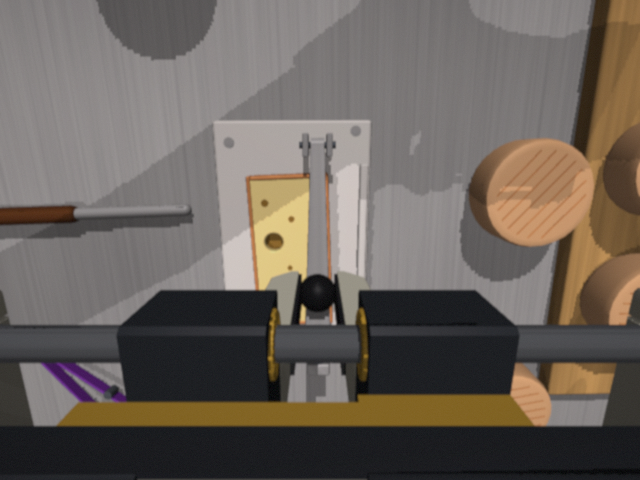

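View pics/s3.png

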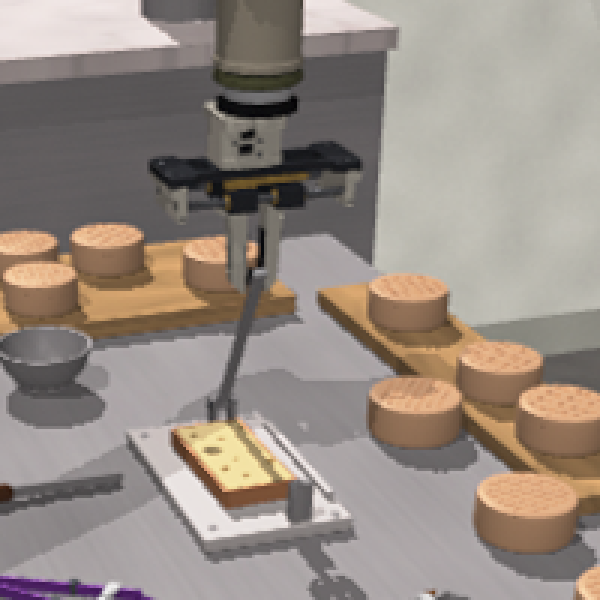

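The bar follows the knob grip (now about 1.09 rad) with low forces. I'll carry on down the arc and stop before the catch.

```bash
python3 -m handwheel '[[[-1.0,0,0.45,0,0,0,0],[-1.95,0,0.95,0,0,0,0],[-2.85,0,1.5,0,0,0,0],[-3.75,0,2.15,0,0,0,0],[-4.6,0,2.8,0,0,0,0],[-5.4,0,3.55,0,0,0,0],[-6.15,0,4.3,0,0,0,0],[-6.85,0,5.1,0,0,0,0],[-7.5,0,6.0,0,0,0,0],[-8.1,0,6.85,0,0,0,0],[-8.7,0,7.8,0,0,0,0],[-9.2,0,8.75,0,0,0,0],[-9.6,0,9.75,0,0,0,0],[-10,0,10.75,0,0,0,0],[-10.3,0,11.8,0,0,0,0],[-10.5,0,12.5,0,0,0,0],[-10.5,0,12.5,0,0,0,0]]]' 30
python3 - <<'E'
from h import *
from cell import viewer
c=viewer.camera("wrist"); cv2.imwrite("pics/w4.png",c["image"])
c=viewer.camera("side"); cv2.imwrite("pics/s4.png",c["image"][60:260,280:480].repeat(3,0).repeat(3,1))
plan((.5927,.2689,.2087),90-1.05)
E
```

```text
time: 6.2
ee_pos: [0.5903, 0.0993, 0.069]
orientation: [0.715, 0.7, -0.0, -0.0]
force: [0.5, -0.6, -0.7]
grip_width: 0.175
t 6.3 at [0.5903 0.0995 0.0696] w 0.176 F [ 0.1 -0.2 -0.8] q [-0.43  0.66  0.25  2.02 -0.33  0.5   0.04]
shift cm [ 16.95  -0.11 -13.91] rot [ 0.0001  0.     -0.0026]
```

View pics/w4.png

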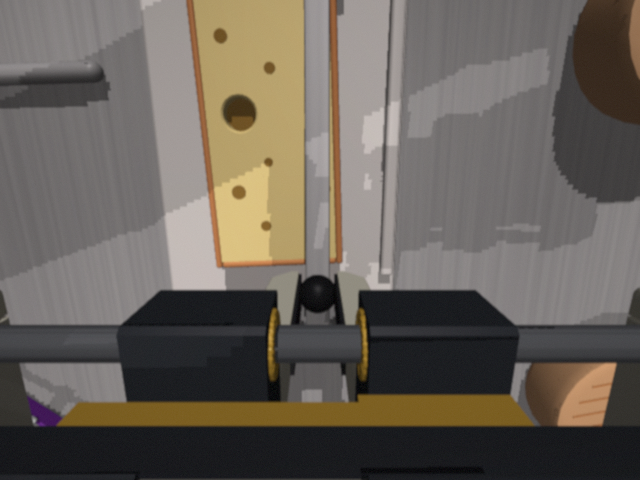

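View pics/s4.png

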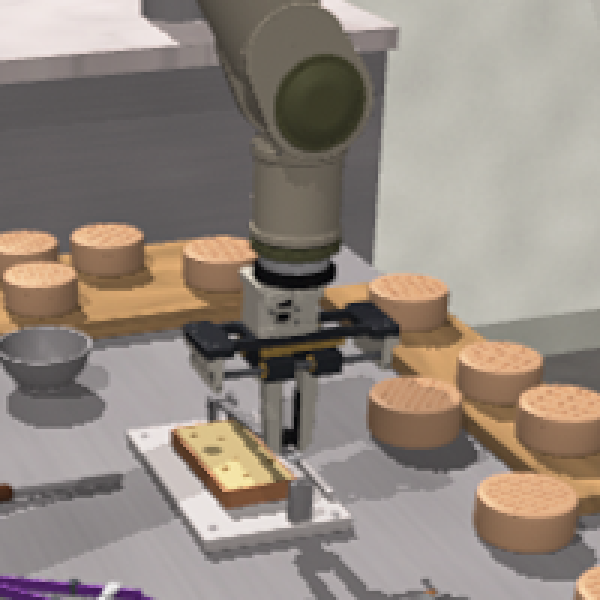

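```bash
python3 -m handwheel '[[[-0.2,0,0.8,0,0,0,0],[-0.3,0,1.3,0,0,0,0],[-0.35,0,1.6,0,0,0,0],[-0.35,0,1.6,0,0,0,0]]]' 30
python3 -m handwheel '[[[-0.05,0,0.3,0,0,0,0],[-0.05,0,0.5,0,0,0,0],[-0.05,0,0.5,0,0,0,0]]]' 30
python3 -m handwheel '[[[0,0,0.2,0,0,0,0],[0,0,0.2,0,0,0,0]]]' 30
python3 -m handwheel '[[[0,0,0.1,0,0,0,0],[0,0,0.2,0,0,0,0],[0,0,0.2,0,0,0,0]]]' 30
```

```text
time: 6.8
ee_pos: [0.5902, 0.0962, 0.0534]
orientation: [0.714, 0.7, 0.0, -0.0]
force: [0.7, 2.0, -0.6]
grip_width: 0.174
time: 7.18
ee_pos: [0.5902, 0.0954, 0.0485]
orientation: [0.714, 0.7, 0.0, 0.0]
force: [1.2, 1.5, 1.5]
grip_width: 0.17
time: 7.42
ee_pos: [0.5901, 0.0952, 0.0462]
orientation: [0.715, 0.7, -0.0, 0.0]
force: [1.0, 0.6, -5.3]
grip_width: 0.176
time: 7.8
ee_pos: [0.5901, 0.095, 0.0446]
orientation: [0.715, 0.7, -0.0, 0.0]
force: [1.8, -0.6, -3.3]
grip_width: 0.173
```

```bash
python3 -m handwheel '[[[0,0,0,0,0,0,0.35],[0,0,0,0,0,0,0.35],[0,0,0,0,0,0,0.35],[0,0,-3,0,0,0,0.35],[0,0,-5,0,0,0,0.3],[0,0,-5,0,0,0,0],[0,0,-5,0,0,0,0],[0,0,-5,0,0,0,0]]]' 30
python3 - <<'E'
from h import *
from cell import viewer
c=viewer.camera("wrist"); cv2.imwrite("pics/w5.png",c["image"]); np.savez("w5.npz",**c)
c=viewer.camera("side"); cv2.imwrite("pics/s5.png",c["image"][150:250,310:430].repeat(5,0).repeat(5,1)); np.savez("s5.npz",**c)
plan((.5901,.0950,.075),90-1.05)
E
```

```text
time: 8.8
ee_pos: [0.5895, 0.0953, 0.0938]
orientation: [0.714, 0.7, -0.001, -0.0]
force: [0.1, 0.1, 0.6]
grip_width: 0.032
t 8.9 at [0.5897 0.0953 0.0939] w 0.005 F [ 0.4  0.6 -0.1] q [-0.44  0.63  0.27  2.01 -0.31  0.54  0.03]
shift cm [-0.03  0.04  1.89] rot [-0.0011  0.0003 -0.0026]
```

View pics/w5.png

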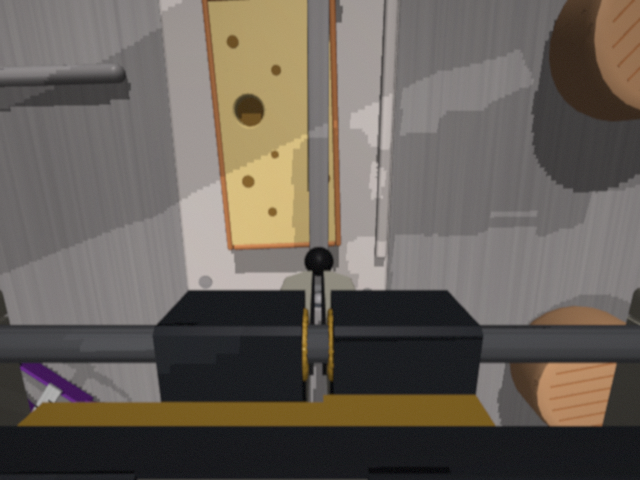

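View pics/s5.png

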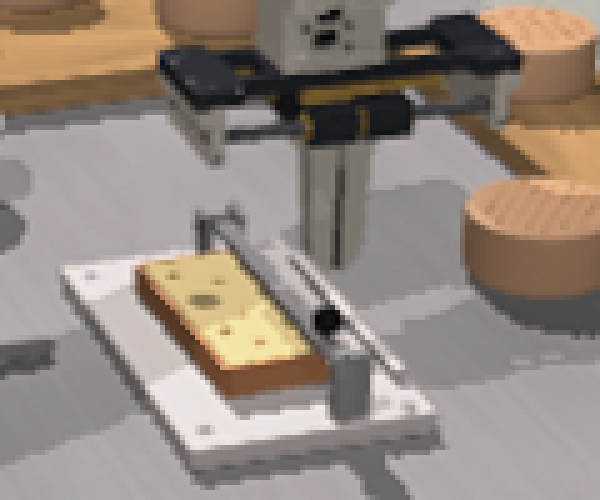

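```bash
python3 -m handwheel '[[[0.15,0,1.5,0,0,0,0],[0.15,0,2.3,0,0,0,0],[0.15,0,2.5,0,0,0,0],[0.15,0,2.5,0,0,0,0]]]' 30
python3 -m handwheel '[[[0,0,0.2,0,0,0,0],[0,0,0.2,0,0,0,0]]]' 30
python3 -m handwheel '[[[0,0,0.15,0,0,0,0],[0,0,0.15,0,0,0,0]]]' 30
python3 -m handwheel '[[[0,0,0.15,0,0,0,0],[0,0,0.15,0,0,0,0]]]' 30
```

```text
time: 9.4
ee_pos: [0.59, 0.0967, 0.0693]
orientation: [0.715, 0.7, -0.0, -0.0]
force: [0.8, 0.3, -0.6]
grip_width: 0.004
time: 9.65
ee_pos: [0.5902, 0.0969, 0.0678]
orientation: [0.715, 0.7, 0.0, 0.0]
force: [-0.4, 0.9, 0.7]
grip_width: 0.006
time: 9.9
ee_pos: [0.5902, 0.0969, 0.0662]
orientation: [0.715, 0.7, 0.0, 0.0]
force: [-0.1, -0.6, 0.6]
grip_width: 0.004
time: 10.15
ee_pos: [0.5903, 0.0969, 0.0652]
orientation: [0.715, 0.7, 0.0, 0.0]
force: [-0.9, 0.4, 7.6]
grip_width: 0.004
```

```bash
python3 -m handwheel '[[[0,0,0.1,0,0,0,0],[0,0,0.1,0,0,0,0]]]' 30
python3 -m handwheel '[[[0,0,0.1,0,0,0,0],[0,0,0.1,0,0,0,0]]]' 30
```

```text
time: 10.4
ee_pos: [0.5904, 0.0968, 0.0648]
orientation: [0.715, 0.7, 0.001, 0.0]
force: [-2.6, 0.0, 13.7]
grip_width: 0.007
time: 10.65
ee_pos: [0.5904, 0.0968, 0.0644]
orientation: [0.715, 0.7, 0.001, 0.0]
force: [-4.3, -1.2, 21.0]
grip_width: 0.002
```

```bash
python3 - <<'E'
from h import *
plan((.555,-.1762,.17),0.8)
E
python3 -m handwheel '[[[0,0,-5,0,0,0,0],[0,0,-10,0,0,0,0.7],[0,0,-15,0,0,0,0.7]]]' 20
python3 - <<'E'
from h import *
from cell import viewer
c=viewer.camera("side"); cv2.imwrite("pics/s6.png",c["image"][150:250,310:430].repeat(5,0).repeat(5,1)); np.savez("s6.npz",**c)
plan((.555,-.1762,.20),0.8)
E
```

```text
t 10.65 at [0.5904 0.0968 0.0644] w 0.002 F [-4.3 -1.2 21. ] q [-0.42  0.67  0.25  2.03 -0.33  0.48  0.05]
shift cm [-27.36  -2.95 -10.59] rot [ 2.0000e-04 -1.6000e-03  1.5356e+00]
time: 11.02
ee_pos: [0.5898, 0.0968, 0.2141]
orientation: [0.715, 0.7, -0.0, -0.0]
force: [0.6, -0.2, -0.8]
grip_width: 0.171
t 11.07 at [0.5927 0.0968 0.2203] w 0.215 F [ 3.  -0.1  3.8] q [-0.51  0.46  0.37  1.91 -0.23  0.8  -0.04]
shift cm [-27.38  -3.19   1.95] rot [ 0.0043 -0.0077  1.535 ]
```

View pics/s6.png

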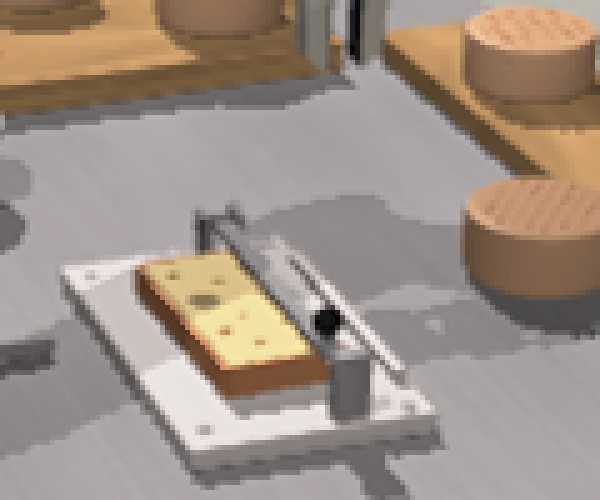

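```bash
python3 -m handwheel '[[[-3,-0.3,0,0,0,0.17,0.7],[-6,-0.6,0,0,0,0.34,0.7],[-9,-0.9,0,0,0,0.51,0.7],[-12,-1.3,0,0,0,0.68,0.7],[-15,-1.7,0.5,0,0,0.85,0.7],[-18,-2.1,1,0,0,1.02,0.7],[-21,-2.5,1.5,0,0,1.19,0.7],[-24,-2.9,1.9,0,0,1.36,0.7],[-27.4,-3.2,1.9,0,0,1.5355,0.7],[-27.4,-3.2,1.9,0,0,1.5355,0.7],[-27.4,-3.2,1.9,0,0,1.5355,0.7],[-27.4,-3.2,1.9,0,0,1.5355,0.7]]]' 10
python3 - <<'E'
from h import *
from cell import viewer
c=viewer.camera("wrist"); cv2.imwrite("pics/w7.png",c["image"]); np.savez("w7.npz",**c)
plan((.555,-.1762,.20),0.8)
E
```

```text
time: 12.58
ee_pos: [0.5526, -0.1752, 0.1935]
orientation: [1.0, 0.009, -0.0, -0.0]
force: [-1.1, 0.9, 0.1]
grip_width: 0.701
t 12.62 at [ 0.5526 -0.1753  0.1936] w 0.7 F [ 0.5  0.6 -0.3] q [-0.3   0.57  0.78  1.99 -0.55  0.8  -0.76]
shift cm [ 0.24  0.09 -0.64] rot [-0.0006 -0.      0.0027]
```

View pics/w7.png

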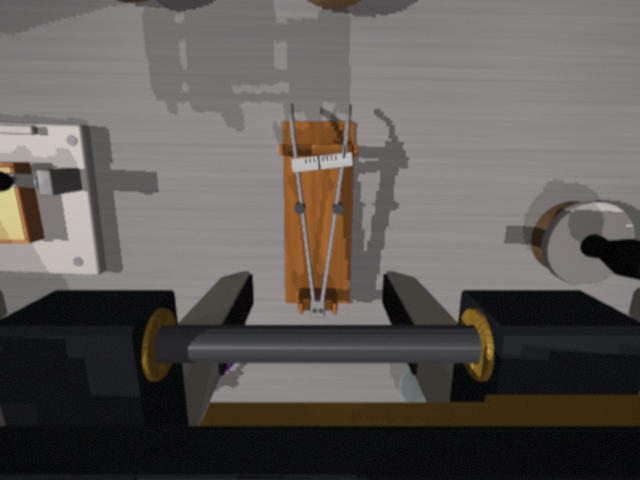

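The wrist view shows the gauge on its rest: pads at (300,209) and (338,209), heel at (318,309). Next is locating it in both views.

```bash
python3 - <<'E'
from h import *
c=load("w7.npz"); t=load("top0.npz")
im=c["image"]; cv2.imwrite("pics/w7c.png",cv2.resize(im[90:330,270:370],None,fx=2.5,fy=2.5,interpolation=cv2.INTER_CUBIC))
def blobs(im,x0,y0,x1,y1):
    p=im[y0:y1,x0:x1].astype(int); m=((p[...,2]<90)&(p[...,0]>=p[...,2]-4)).astype(np.uint8)
    n,l,st,ce=cv2.connectedComponentsWithStats(m); return [(ce[i]+[x0,y0],st[i,4]) for i in range(1,n) if st[i,4]>6]
a=blobs(im,290,198,350,220); b=blobs(t["image"],364,162,388,176); print(a); print(b)
if len(a)==2==len(b):
    a.sort(key=lambda q:q[0][0]);b.sort(key=lambda q:q[0][0])
    for i in range(2): print(cross(c,a[i][0],t,b[i][0])); print(" z50",plane(c,a[i][0],.05)[0].round(4),plane(t,b[i][0],.05)[0].round(4),"depth",depth(c,a[i][0].round())[0].round(4))
print("heel",plane(c,(318,309),.048)[0])
E
```

```text
[(array([299.625     , 207.69444444]), np.int32(72)), (array([337.79166667, 208.13888889]), np.int32(72))]
[(array([368.91666667, 168.91666667]), np.int32(12)), (array([383.38461538, 168.38461538]), np.int32(13))]
(array([ 0.56907427, -0.15849751,  0.04876602]), np.float64(1.654352317170634e-05))
 z50 [ 0.5693 -0.1586  0.05  ] [ 0.5687 -0.1584  0.05  ] depth [ 0.569  -0.1589  0.05  ]
(array([ 0.56932993, -0.19311116,  0.04930873]), np.float64(0.0011450849430650716))
 z50 [ 0.5695 -0.1925  0.05  ] [ 0.5691 -0.1936  0.05  ] depth [ 0.5699 -0.1926  0.0516]
heel [ 0.47085075 -0.17669523  0.048     ]
```

View pics/w7c.png

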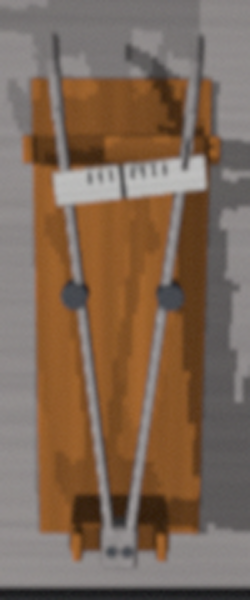

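```bash
python3 - <<'E'
from h import *
plan((.5693,-.1757,.0242),0.5)
E
python3 -m handwheel '[[[0.6,0.05,4,0,0,0,0.7],[1.2,0.05,8,0,0,0,0.7],[1.68,0.05,11,0,0,0,0.7],[1.68,0.05,13,0,0,0,0.7],[1.68,0.05,15,0,0,0,0.7],[1.68,0.05,16.9,0,0,0,0.7],[1.68,0.05,16.9,0,0,0,0.7],[1.68,0.05,16.9,0,0,0,0.55],[1.68,0.05,16.9,0,0,0,0.55]]]' 15
python3 - <<'E'
from h import *
from cell import viewer
c=viewer.camera("wrist"); cv2.imwrite("pics/w8.png",c["image"]); np.savez("w8.npz",**c)
plan((.5693,-.1757,.0242),0.5)
E
```

```text
t 12.62 at [ 0.5526 -0.1753  0.1936] w 0.7 F [ 0.5  0.6 -0.3] q [-0.3   0.57  0.78  1.99 -0.55  0.8  -0.76]
shift cm [ 1.67  0.08 16.94] rot [-0.0006 -0.      0.008 ]
time: 13.75
ee_pos: [0.5696, -0.1768, 0.0254]
orientation: [1.0, 0.007, 0.001, 0.0]
force: [-0.8, -0.5, -0.1]
grip_width: 0.568
t 13.8 at [ 0.5696 -0.1768  0.0254] w 0.556 F [-0.4 -0.9  0.4] q [-0.13  0.78  0.52  2.06 -0.8   0.51 -0.57]
shift cm [-0.03 -0.11  0.12] rot [ 0.0003 -0.0012  0.0057]
```

View pics/w8.png

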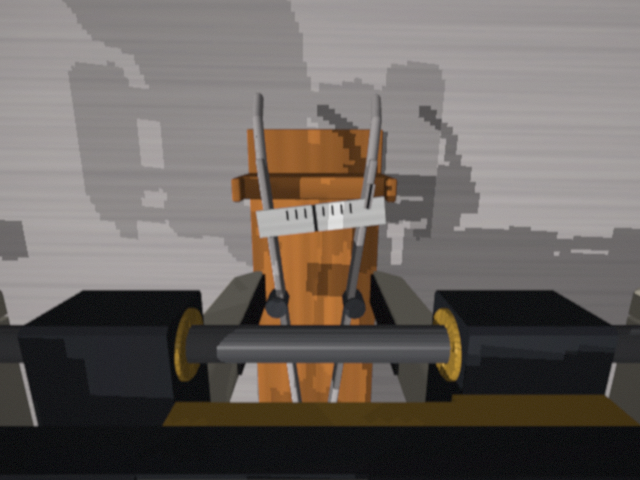

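```bash
python3 -m handwheel '[[[0,-0.1,0.1,0,0,0.006,0.52],[0,-0.1,0.1,0,0,0.006,0.48],[0,-0.1,0.1,0,0,0.006,0.45],[0,-0.1,0.1,0,0,0.006,0.42],[0,-0.1,0.1,0,0,0.006,0.4],[0,-0.1,0.1,0,0,0.006,0.4],[0,-0.1,0.1,0,0,0.006,0.4]]]' 15
python3 - <<'E'
from h import *
from cell import viewer
c=viewer.camera("wrist"); cv2.imwrite("pics/w9.png",c["image"]); np.savez("w9.npz",**c)
plan((.5693,-.1757,.0242),0.5)
E
```

```text
time: 14.68
ee_pos: [0.5693, -0.1757, 0.0237]
orientation: [1.0, 0.004, 0.0, 0.0]
force: [0.7, 0.5, 1.8]
grip_width: 0.403
t 14.72 at [ 0.5693 -0.1757  0.0237] w 0.4 F [ 0.7 -0.4  1.9] q [-0.13  0.79  0.52  2.06 -0.81  0.51 -0.57]
shift cm [ 0.   -0.   -0.05] rot [ 0.0001 -0.0003 -0.0005]
```

View pics/w9.png

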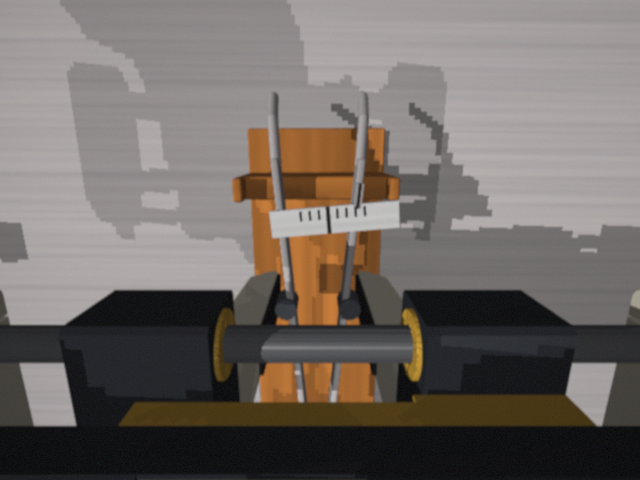

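```bash
python3 -m handwheel '[[[0,0,0,0,0,0,0.38],[0,0,0,0,0,0,0.36],[0,0,0,0,0,0,0.34],[0,0,0,0,0,0,0.33],[0,0,0,0,0,0,0.33],[0,0,0,0,0,0,0.33]]]' 20
python3 - <<'E'
from h import *
from cell import viewer
c=viewer.camera("wrist"); np.savez("w10.npz",**c)
im=c["image"]; cv2.imwrite("pics/w10.png",cv2.resize(im[80:320,240:400],None,fx=2.5,fy=2.5,interpolation=cv2.INTER_CUBIC))
plan((.5693,-.1757,.0242),0.5)
E
```

```text
time: 15.48
ee_pos: [0.5692, -0.1757, 0.0237]
orientation: [1.0, 0.004, 0.0, 0.0]
force: [0.6, 0.5, 3.4]
grip_width: 0.332
t 15.53 at [ 0.5693 -0.1757  0.0237] w 0.333 F [0.4 0.4 3.5] q [-0.13  0.79  0.52  2.06 -0.81  0.51 -0.57]
shift cm [ 0.    0.   -0.05] rot [ 0.0001 -0.0002 -0.0003]
```

View pics/w10.png

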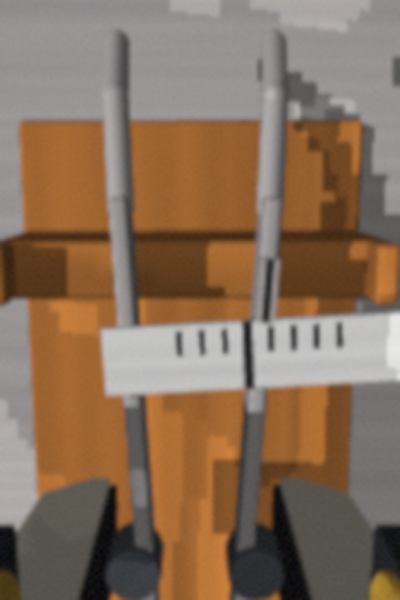

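```bash
python3 -m handwheel '[[[0,0,0,0,0,0,0.32],[0,0,0,0,0,0,0.31],[0,0,0,0,0,0,0.31],[0,0,-1,0,0,0,0.31],[0,0,-2.5,0,0,0,0.31],[0,0,-5,0,0,0,0.31],[0,0,-8,0,0,0,0.31],[0,0,-11,0,0,0,0.31],[0,0,-13,0,0,0,0.31],[0,0,-14,0,0,0,0.31],[0,0,-14,0,0,0,0.31],[0,0,-14,0,0,0,0.31]]]' 20
python3 - <<'E'
from h import *
from cell import viewer
c=viewer.camera("wrist"); np.savez("w11.npz",**c)
im=c["image"]; cv2.imwrite("pics/w11.png",cv2.resize(im[80:320,240:400],None,fx=2.5,fy=2.5,interpolation=cv2.INTER_CUBIC))
c=viewer.camera("side"); cv2.imwrite("pics/s11.png",cv2.resize(c["image"][180:330,330:490],None,fx=4,fy=4,interpolation=cv2.INTER_CUBIC)); np.savez("s11.npz",**c)
plan((.5693,-.1757,.0242),0.5)
E
```

```text
time: 17.02
ee_pos: [0.5687, -0.1753, 0.1628]
orientation: [1.0, 0.004, -0.001, -0.0]
force: [-0.6, -0.1, -0.7]
grip_width: 0.312
t 17.12 at [ 0.5687 -0.1755  0.1628] w 0.312 F [-0.6 -0.7 -1.6] q [-0.28  0.62  0.74  1.99 -0.6   0.77 -0.74]
shift cm [ 0.08  0.02 13.86] rot [-0.0002  0.0014 -0.0005]
```

View pics/w11.png

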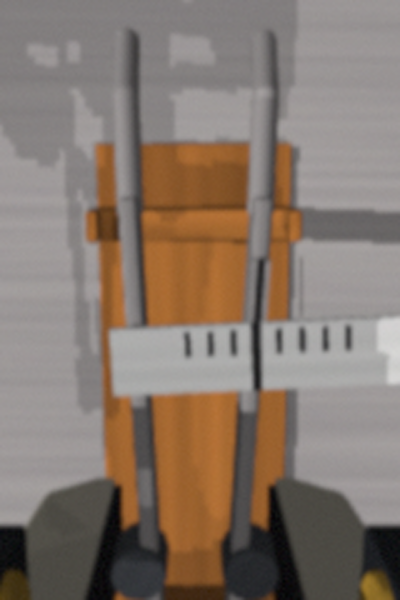

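View pics/s11.png

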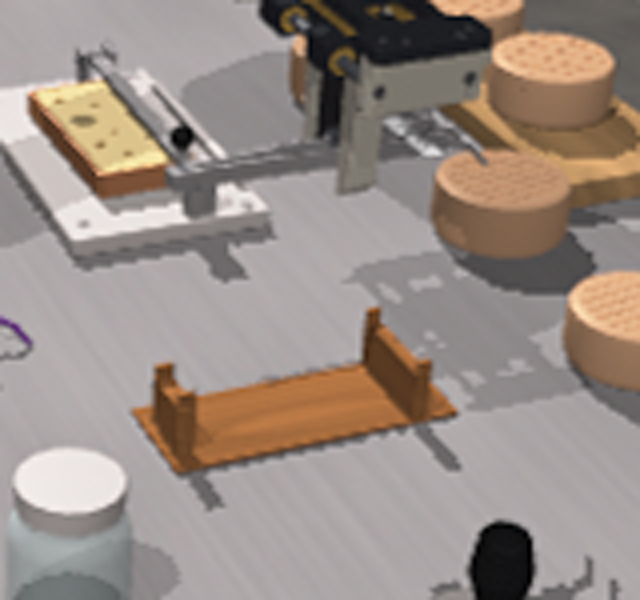

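```bash
python3 - <<'E'
from h import *
c=load("w11.npz"); im=c["image"]; cv2.imwrite("pics/w11z.png",cv2.resize(im[175:240,310:385],None,fx=9,fy=9,interpolation=cv2.INTER_CUBIC))
g=im.max(2).astype(int)
for v in range(182,238,3): print(v,g[v,335:355])
for v in (94,97,100,103): print(v,"L",g[v,282:300],"R",g[v,338:356])
E
```

```text
182 [161 163 159 142 123 121 131 132 123 110 103  96 112 140 153 152 151 155
 161 155]
185 [160 162 156 138 121 122 128 113  76  43  68 109 131 147 151 152 152 154
 160 151]
188 [161 161 154 132 118 124 125 103  65  41  80 119 140 148 153 152 152 154
 159 151]
191 [161 161 153 128 119 126 124  95  55  46  83 121 141 152 156 153 151 155
 158 150]
194 [161 160 148 128 120 127 121  85  46  55  93 126 144 154 155 151 153 158
 158 149]
197 [159 157 145 124 123 131 120  80  42  64 104 134 146 154 154 154 152 156
 157 147]
200 [160 154 140 122 124 129 117  74  42  74 116 138 150 154 153 152 152 156
 157 145]
203 [159 153 132 122 123 124 105  63  44  82 120 138 153 155 155 152 154 155
 158 143]
206 [158 151 130 119 123 123  96  53  45  82 122 144 153 154 153 150 151 151
 151 138]
209 [147 145 142 142 134 103  64  40  64 111 144 154 151 152 156 154 152 152
 158 161]
212 [162 173 174 171 158 116  61  36  64 118 160 175 173 172 160 126  89 110
 156 172]
215 [158 171 173 172 157 118  63  37  65 117 157 171 172 171 158 116  70  97
 154 170]
218 [154 170 171 169 155 116  63  37  61 114 156 170 170
[... 474 characters left out ...]
 146 153 154 151 139 111  88  88 121 150 161 157 158 157 158 158 158
 151 128]
94 L [129 129 130 132 133 137 133 124 111  98  85  73  81 100 123 128 131 130] R [129 130 131 133 134 136 129 120 113  98  88  95 114 127 129 130 131 131]
97 L [132 133 132 133 136 136 131 120 112  96  82  71  65  87 118 133 131 132] R [131 129 129 132 135 134 131 123 113  99  87  81  99 120 130 131 131 130]
100 L [132 131 129 130 136 134 132 121 109  97  80  69  66  88 119 131 134 132] R [133 130 128 132 136 136 131 125 114 101  87  79  94 119 131 133 133 133]
103 L [129 128 130 132 134 137 129 120 109  94  81  68  64  85 118 129 130 129] R [128 126 126 131 135 133 132 124 114 103  88  81  92 116 127 128 129 126]
```

View pics/w11z.png

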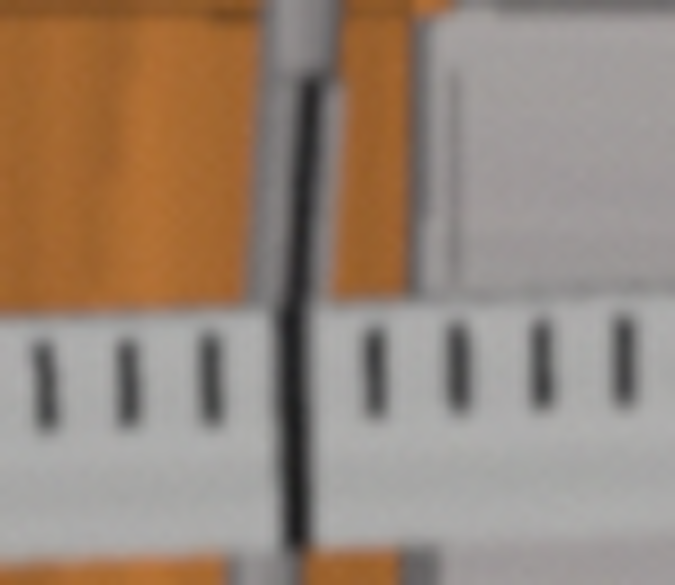

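```bash
python3 - <<'E'
from h import *
c=load("w11.npz"); d=c["range_z"]
print(d[94:110:4,291:296]); print(d[94:110:4,345:350]); print("strip",d[215,320:350:6],"arm",d[195,338:346])
for v in range(90,150,6):
    row=depth(c,np.c_[np.arange(280,360),np.full(80,v)]); m=row[:,2]>.12
    ys=row[m]; L=ys[ys[:,1]>-.175];Rr=ys[ys[:,1]<=-.175]
    if len(L) and len(Rr): print(v,"L",L[:,1].min().round(4),L[:,1].max().round(4),"R",Rr[:,1].min().round(4),Rr[:,1].max().round(4),"x",L[:,0].mean().round(4),"z",L[:,2].mean().round(4))
E
```

```text
[[0.15159076 0.1522562  0.15355694 0.15336931 0.30654675]
 [0.14873879 0.150598   0.15094966 0.15243545 0.15211664]
 [0.14940974 0.14969407 0.14838202 0.14972027 0.15132266]
 [0.14735802 0.1473931  0.14732777 0.1490557  0.14978214]]
[[0.15195526 0.15245694 0.15220584 0.15215895 0.15306528]
 [0.15097196 0.1501304  0.15074566 0.1500821  0.15097001]
 [0.14811355 0.1493028  0.14890914 0.14882709 0.14938775]
 [0.14641675 0.14805457 0.1478042  0.14760502 0.1476081 ]]
strip [0.14210945 0.1409868  0.14021485 0.14066736 0.14069198] arm [0.14680284 0.1430577  0.13943669 0.13896146 0.1391664  0.13843489
 0.13874628 0.13870509]
96 L -0.1646 -0.1608 R -0.1886 -0.1846 x 0.6577 z 0.1672
102 L -0.1647 -0.161 R -0.1883 -0.1845 x 0.6549 z 0.1703
108 L -0.165 -0.1607 R -0.1881 -0.1844 x 0.6521 z 0.1736
114 L -0.1651 -0.161 R -0.188 -0.1842 x 0.6495 z 0.1763
120 L -0.1749 -0.1611 R -0.1884 -0.1842 x 0.646 z 0.1906
126 L -0.1749 -0.1612 R -0.1879 -0.1842 x 0.6438 z 0.1917
132 L -0.1749 -0.1617 R -0.1878 -0.1838 x 0.6416 z 0.1936
138 L -0.1654 -0.1618 R -0.1879 -0.1838 x 0.6398 z 0.1807
144 L -0.1749 -0.1618 R -0.1879 -0.1838 x 0.6373 z 0.1934
```

Gauge lifted; the long line meets the index mark at about column 342 and the depth picture gives a tip gap of 20.0 mm. Now refining the eye.

```bash
python3 - <<'E'
from h import *
c=load("w5.npz"); im=c["image"]
hs=cv2.cvtColor(im,cv2.COLOR_BGR2HSV)
p=hs[85:135,228:272,2]; cv2.imwrite("pics/e5.png",cv2.resize(im[85:135,228:272],None,fx=8,fy=8,interpolation=cv2.INTER_CUBIC))
m=(im[85:135,228:272,2]<165).astype(np.uint8)
n,l,st,ce=cv2.connectedComponentsWithStats(m); i=1+st[1:,4].argmax(); print(st[i])
k=max(cv2.findContours((l==i).astype(np.uint8),cv2.RETR_EXTERNAL,cv2.CHAIN_APPROX_NONE)[0],key=len)
e=plane(c,k[:,0]+[228,85],.035)[:,:2]; print(cv2.minEnclosingCircle((e*1000).astype(np.float32)), e.mean(0))
print("slice z",depth(c,[(235,130),(290,130),(290,90)])[:,2])
plan((.461,.1875,.107),0.5)
E
```

```text
[  4   8  34  34 881]
((548.5401611328125, 187.82777404785156), 10.036944389343262) [0.54863124 0.18793399]
slice z [0.03626348 0.03575525 0.03517267]
t 17.12 at [ 0.5687 -0.1755  0.1628] w 0.312 F [-0.6 -0.7 -1.6] q [-0.28  0.62  0.74  1.99 -0.6   0.77 -0.74]
shift cm [-10.47 -36.39   5.6 ] rot [-0.0002  0.0014 -0.0005]
```

View pics/e5.png

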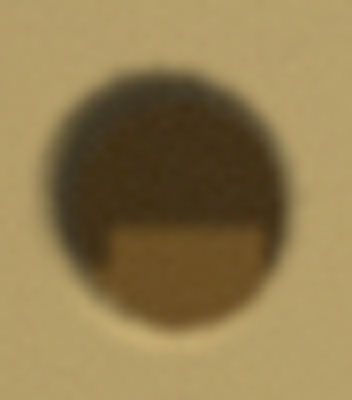

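```bash
python3 -m handwheel '[[[-0.3,-1,0,0,0,0,0.31],[-1,-3.5,0,0,0,0,0.31],[-2,-7,0,0,0,0,0.31],[-3,-10.5,0.5,0,0,0,0.31],[-4,-14,1,0,0,0,0.31],[-5,-17.5,1.5,0,0,0,0.31],[-6,-21,2,0,0,0,0.31],[-7,-24.5,2.6,0,0,0,0.31],[-8,-28,3.3,0,0,0,0.31],[-9,-31,4,0,0,0,0.31],[-9.7,-33.5,4.6,0,0,0,0.31],[-10.2,-35.2,5.2,0,0,0,0.31],[-10.5,-36.1,5.6,0,0,0,0.31],[-10.6,-36.35,5.6,0,0,0,0.31],[-10.6,-36.35,5.6,0,0,0,0.31],[-10.6,-36.35,5.6,0,0,0,0.31]]]' 20
python3 - <<'E'
from h import *
from cell import viewer
c=viewer.camera("wrist"); np.savez("w12.npz",**c); cv2.imwrite("pics/w12.png",c["image"])
c=viewer.camera("side"); cv2.imwrite("pics/s12.png",cv2.resize(c["image"][120:270,250:440],None,fx=4,fy=4,interpolation=cv2.INTER_CUBIC)); np.savez("s12.npz",**c)
plan((.460,.187,.0467),0.5)
E
```

```text
time: 19.12
ee_pos: [0.4605, 0.1863, 0.1079]
orientation: [1.0, 0.004, 0.0, 0.0]
force: [0.8, -1.0, 0.4]
grip_width: 0.314
t 19.23 at [0.4604 0.1864 0.1078] w 0.313 F [ 0.4  0.  -0.4] q [-0.97  0.61  0.71  2.24 -0.79  0.55 -1.21]
shift cm [-0.04 -0.06  6.11] rot [-0.0001 -0.0004 -0.0015]
```

View pics/w12.png

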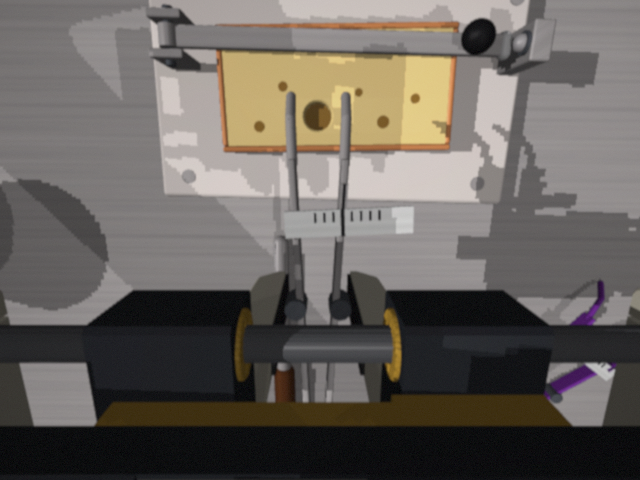

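View pics/s12.png

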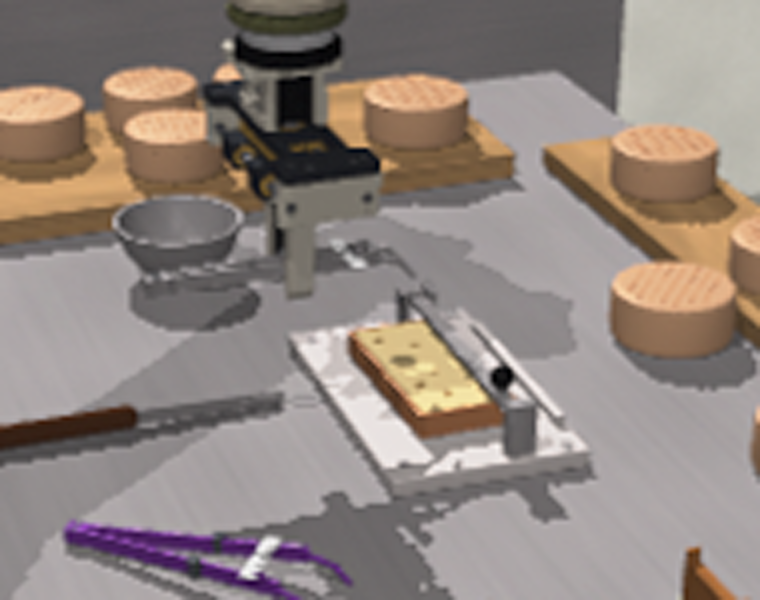

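```bash
cat > m.py <<'E'
from h import *
import sys
def meas(fn,zt,lo=220):
    c=load(fn); im=c["image"]; 
    v0,v1,u0,u1=60,170,lo,440
    D=c["origin"]+0
    vv,uu=np.mgrid[0:480,0:640]; P=depth(c,np.c_[uu.ravel(),vv.ravel()]).reshape(480,640,3)
    # eye: dark pixels at cheese height or below
    m=((im[...,2]<165)&(P[...,2]<.042)&(P[...,2]>.015)&(np.hypot(P[...,0]-.549,P[...,1]-.188)<.016)).astype(np.uint8)
    n,l,st,ce=cv2.connectedComponentsWithStats(m); i=1+st[1:,4].argmax()
    k=max(cv2.findContours((l==i).astype(np.uint8),cv2.RETR_EXTERNAL,cv2.CHAIN_APPROX_NONE)[0],key=len)
    e=plane(c,k[:,0],.035)[:,:2]; print("eye circle mm",cv2.minEnclosingCircle((e*1000).astype(np.float32)),"mean",e.mean(0).round(4))
    g=(P[...,2]>zt-.004)&(P[...,2]<zt+.02)&(np.hypot(P[...,0]-.549,P[...,1]-.188)<.03)
    Q=P[g]; xm=Q[:,0].max(); Q=Q[Q[:,0]>xm-.006]
    L=Q[Q[:,1]>Q[:,1].mean()];Rr=Q[Q[:,1]<=Q[:,1].mean()]
    for n,q in(("L",L),("R",Rr)): print(n,"y",np.percentile(q[:,1],[0,3,97,100]).round(4),"xmax",q[:,0].max().round(4),"zmin",q[:,2].min().round(4),len(q))
    a,b=np.percentile(L[:,1],2),np.percentile(Rr[:,1],98); print("gap",(a-b).round(4),"mid y",((a+b)/2).round(4))
    # strip
    return c,P
E
python3 - <<'E'
from m import *
c,P=meas("w12.npz",.107)
cv2.imwrite("pics/w12z.png",cv2.resize(c["image"][75:245,255:375],None,fx=4,fy=4,interpolation=cv2.INTER_CUBIC)[:600])
E
```

```text
eye circle mm ((548.749267578125, 187.85910034179688), 9.647797584533691) mean [0.5487 0.1879]
L y [0.1966 0.1968 0.2007 0.2008] xmax 0.5515 zmin 0.1093 114
R y [0.1728 0.173  0.177  0.1771] xmax 0.5517 zmin 0.1092 120
gap 0.0197 mid y 0.1869
```

View pics/w12z.png

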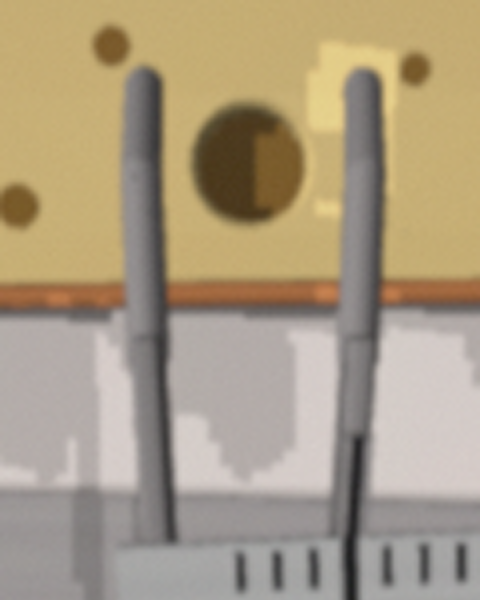

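```bash
python3 -m handwheel '[[[-0.05,-0.1,1,0,0,0,0.31],[-0.05,-0.1,2.2,0,0,0,0.31],[-0.05,-0.1,3.4,0,0,0,0.31],[-0.05,-0.1,4.4,0,0,0,0.31],[-0.05,-0.1,5.0,0,0,0,0.31],[-0.05,-0.1,5.4,0,0,0,0.31],[-0.05,-0.1,5.5,0,0,0,0.31],[-0.05,-0.1,5.5,0,0,0,0.31]]]' 20
python3 - <<'E'
from h import *
from cell import viewer
c=viewer.camera("wrist"); np.savez("w13.npz",**c); cv2.imwrite("pics/w13.png",cv2.resize(c["image"][0:260,200:440],None,fx=2.3,fy=2.3,interpolation=cv2.INTER_CUBIC))
c=viewer.camera("side"); cv2.imwrite("pics/s13.png",cv2.resize(c["image"][150:250,300:430],None,fx=6,fy=6,interpolation=cv2.INTER_CUBIC)); np.savez("s13.npz",**c)
plan((.460,.187,.0467),0.5)
from m import meas
meas("w13.npz",.052)
E
```

```text
time: 20.23
ee_pos: [0.4597, 0.188, 0.0528]
orientation: [1.0, 0.004, 0.0, -0.0]
force: [0.3, 0.9, -0.8]
grip_width: 0.317
t 20.32 at [0.4597 0.1881 0.0528] w 0.314 F [ 0.8 -0.3 -0.7] q [-0.87  0.68  0.55  2.27 -0.93  0.43 -1.1 ]
shift cm [0.02 0.11 0.61] rot [-0.0002 -0.0004 -0.0003]
eye circle mm ((548.2099609375, 186.92929077148438), 10.46374225616455) mean [0.5483 0.1871]
L y [0.1985 0.1986 0.2025 0.2027] xmax 0.5506 zmin 0.0545 118
R y [0.1747 0.1749 0.1788 0.1789] xmax 0.5508 zmin 0.0531 121
gap 0.0197 mid y 0.1887
```

View pics/w13.png

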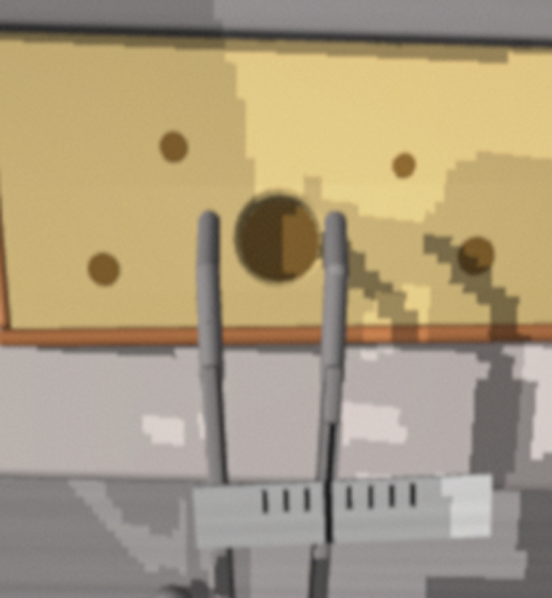

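View pics/s13.png

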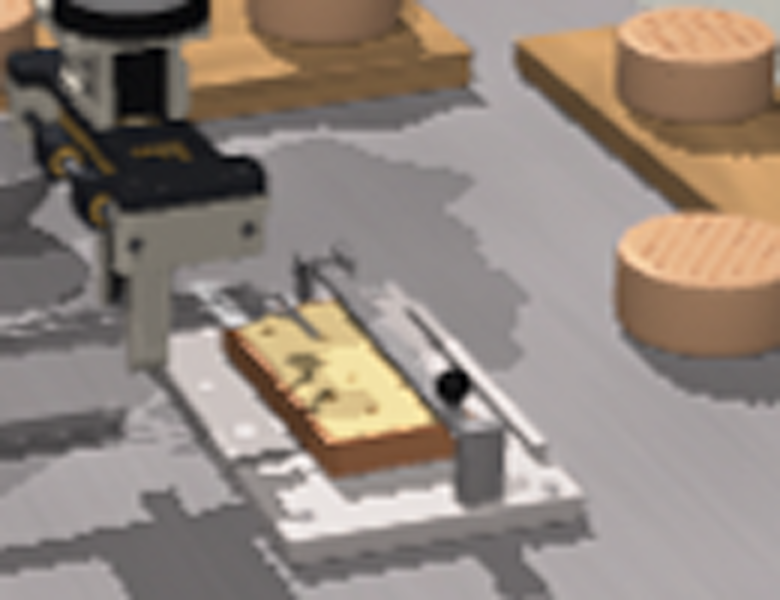

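```bash
python3 - <<'E'
from h import *
c=load("w13.npz")
print(plane(c,(320.0,103.0),.035), "left/right edges",plane(c,[(302.3,103),(338,103)],.035)[:,1], "top/bot",plane(c,[(320,83.5),(320,122.8)],.035)[:,0],c["origin"])
print("tips",depth(c,[(290.5,95),(345.5,95)]))
cv2.imwrite("pics/w13z.png",cv2.resize(c["image"][75:135,280:365],None,fx=8,fy=8,interpolation=cv2.INTER_CUBIC))
cv2.imwrite("pics/w13s.png",cv2.resize(c["image"][175:245,280:365],None,fx=8,fy=8,interpolation=cv2.INTER_CUBIC))
E
```

```text
[[0.54870207 0.18773902 0.035     ]] left/right edges [0.19646047 0.1788712 ] top/bot [0.55761645 0.53941572] [0.52588514 0.18844604 0.2194028 ]
tips [[0.54909237 0.2008031  0.05710413]
 [0.54928062 0.17708927 0.05729164]]
```

View pics/w13z.png

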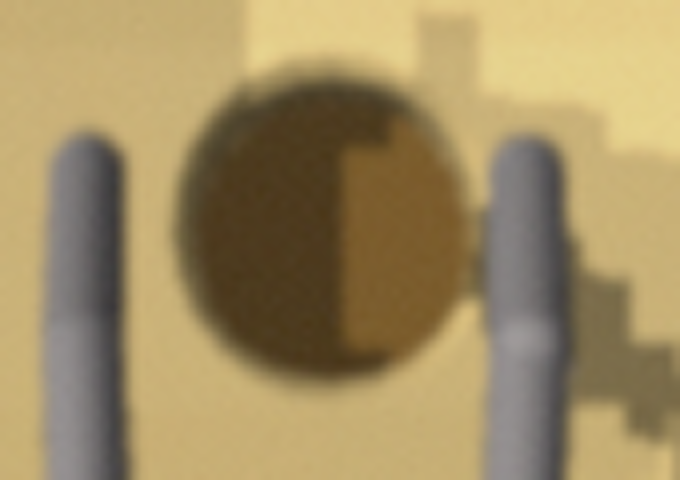

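View pics/w13s.png

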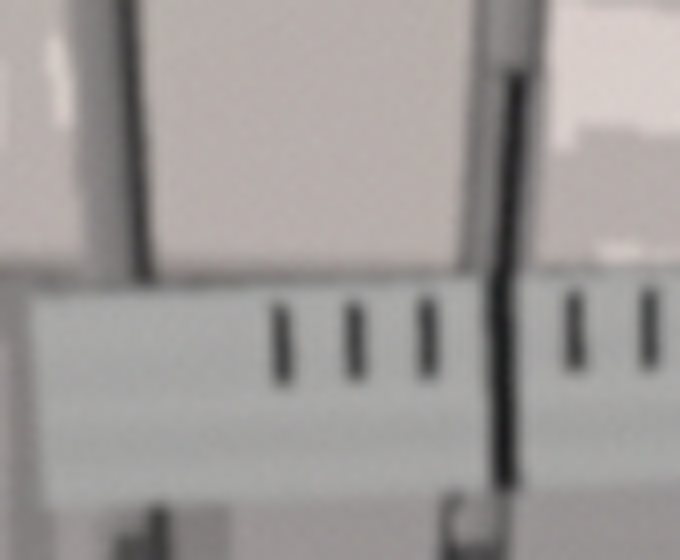

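```bash
python3 -m handwheel '[[[0,0.05,0.2,0,0,0,0.31],[0,0.1,0.4,0,0,0,0.31],[0,0.1,0.55,0,0,0,0.31],[0,0.1,0.55,0,0,0,0.31],[0,0.1,0.55,0,0,0,0.31]]]' 20
python3 - <<'E'
from h import *
from cell import viewer
c=viewer.camera("wrist"); np.savez("w14.npz",**c); cv2.imwrite("pics/w14.png",cv2.resize(c["image"][70:245,275:370],None,fx=3.4,fy=3.4,interpolation=cv2.INTER_CUBIC))
c=viewer.camera("side"); cv2.imwrite("pics/s14.png",cv2.resize(c["image"][180:230,330:390],None,fx=12,fy=12,interpolation=cv2.INTER_CUBIC)); np.savez("s14.npz",**c)
plan((.460,.187,.0467),0.5)
from m import meas
meas("w14.npz",.046)
E
```

```text
time: 20.95
ee_pos: [0.4597, 0.1869, 0.0471]
orientation: [1.0, 0.004, 0.0, 0.0]
force: [-0.4, -0.4, -0.7]
grip_width: 0.314
t 21.05 at [0.4597 0.1869 0.0471] w 0.314 F [-0.6  0.4 -0.5] q [-0.85  0.69  0.53  2.27 -0.94  0.41 -1.09]
shift cm [ 0.03 -0.01  0.04] rot [ 0.0001 -0.0001 -0.0004]
eye circle mm ((547.2445678710938, 185.36175537109375), 12.194939613342285) mean [0.5473 0.186 ]
L y [0.1974 0.1975 0.2014 0.2017] xmax 0.5506 zmin 0.0485 116
R y [0.1736 0.1738 0.1777 0.1779] xmax 0.5507 zmin 0.0483 117
gap 0.0198 mid y 0.1876
```

View pics/w14.png

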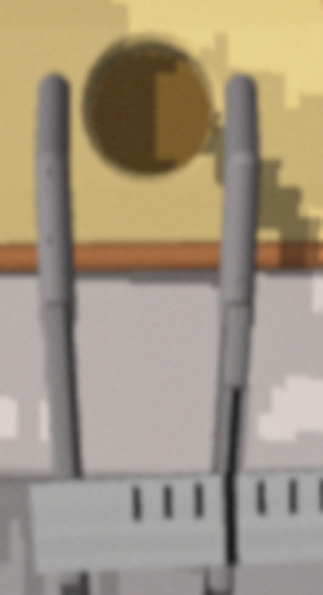

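View pics/s14.png

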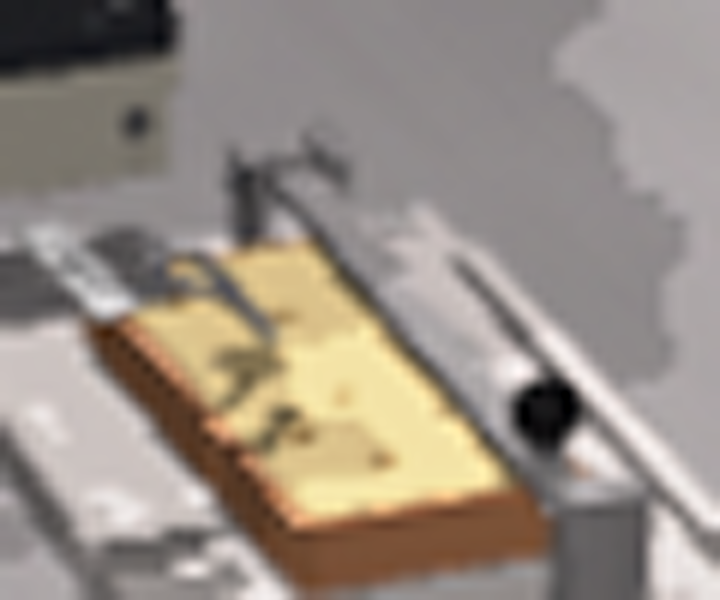

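```bash
python3 - <<'E'
from h import *
c=load("w14.npz"); s=load("s14.npz")
print("eye",plane(c,(317.9,101.1),.035))
tr=(275+240/3.4-.35,70+80/3.4-.35); ts=(330+270/12-.46,180+336/12-.46)
print("tipR",cross(c,tr,s,ts), "proj pred of (.549,.1777,.045):",proj(s,(.549,.1777,.045)),"vs",ts, proj(c,(.549,.1777,.045)))
g=c["image"].max(2).astype(int)
for v in (195,198,201,204,207): print(v,g[v,336:352])
for v in (213,217,221,225,229): print(v,g[v,336:352])
E
```

```text
eye [[0.54876823 0.18770138 0.035     ]]
tipR (array([0.55214419, 0.17506081, 0.04352592]), np.float64(0.002061434658229733)) proj pred of (.549,.1777,.045): [[350.39930968 206.93401808]] vs (352.04, 207.54) [[340.15594457  97.72490762]]
195 [180 167 133 117 123 118  87  47  51  88 124 152 174 183 192 208]
198 [175 153 125 117 126 116  79  45  60 101 132 157 177 182 187 198]
201 [176 155 124 120 127 116  74  39  67 108 140 162 179 182 183 181]
204 [173 145 121 123 122 101  63  40  76 117 144 168 181 181 180 182]
207 [164 132 112 119 121  95  56  41  82 120 148 166 170 168 168 169]
213 [169 169 169 155 114  64  34  64 115 156 168 170 170 160 129  81]
217 [166 166 166 158 126  75  34  48 103 150 167 167 165 157 126  77]
221 [165 166 168 158 129  78  34  48 104 151 167 168 170 166 156 132]
225 [170 168 168 165 145  92  38  41  97 149 167 167 168 167 166 166]
229 [164 163 164 162 143  93  38  40  93 145 163 164 162 163 162 163]
```

```bash
python3 -m handwheel '[[[0,0,0,0,0,0,0.31],[0,0,0,0,0,0,0.31],[0,0,0,0,0,0,0.31],[0,0,0,0,0,0,0.31],[0,0,0,0,0,0,0.31],[0,0,0,0,0,0,0.31],[0,0,0,0,0,0,0.31],[0,0,0,0,0,0,0.31]]]' 20
python3 - <<'E'
from h import *
from cell import viewer
from m import meas
c=viewer.camera("wrist"); np.savez("w15.npz",**c)
c=viewer.camera("top"); cv2.imwrite("pics/t15.png",c["image"])
plan((.460,.187,.0467),0.5); meas("w15.npz",.046)
E
```

```text
time: 22.05
ee_pos: [0.4596, 0.1869, 0.0471]
orientation: [1.0, 0.004, -0.0, 0.0]
force: [-0.8, 0.7, -0.6]
grip_width: 0.314
t 22.15 at [0.4597 0.187  0.0471] w 0.314 F [-0.3  0.6  0.6] q [-0.85  0.69  0.53  2.27 -0.94  0.41 -1.09]
shift cm [ 0.03 -0.    0.04] rot [ 0.     -0.0001 -0.0004]
eye circle mm ((547.2323608398438, 185.39601135253906), 12.195489883422852) mean [0.5474 0.1862]
L y [0.1975 0.1976 0.2015 0.2017] xmax 0.5505 zmin 0.0483 114
R y [0.1738 0.1739 0.1778 0.1778] xmax 0.5508 zmin 0.0477 118
gap 0.0197 mid y 0.1877
```

View pics/t15.png

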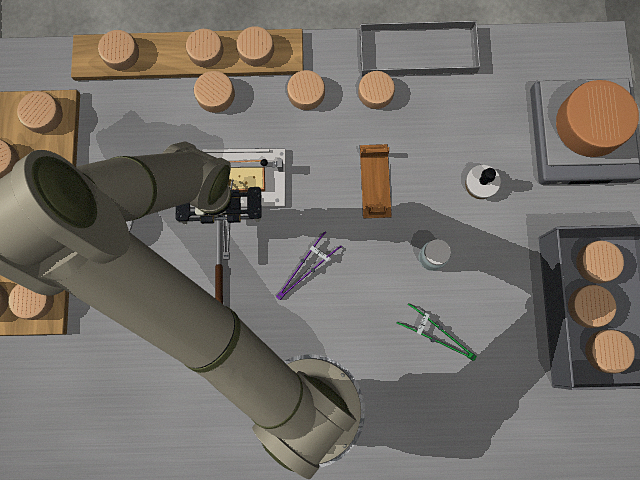

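The top view shows the bar shut (knob at (265,162)), the rest empty, and everything else where it stood. The pose is steady, so I'll hand in.

```bash
python3 - <<'E'
from cell import ctrl
print(ctrl.finish_job()); print(ctrl.get_obs()["time"])
E
```

```text
the job is handed in; nothing more can be done
None
the job is handed in; nothing more can be done
```

I shut the hold-down bar, then took the gauge off its rest by its pads and handed in at about 22 s with its tips held either side of the large eye.

- **Bar:** I swung it down by the knob, then pressed on the knob with the closed fingers. It stopped hard with the knob top at 64–65 mm, which is the shut height, under 21 N. I felt no clear click, so the seating rests on that height, the firm stop and the pictures.
- **Tip gap:** The long line meets the index mark within about half a pixel. The depth picture gives a gap of 19.7–19.8 mm.
- **Position over the eye:** The gap's midpoint is at y 0.1877 against the eye's 0.1877, and x agrees within about 1 mm.
- **Height:** The arm pose puts the tips at 45.4 mm, about 10 mm above the cheese. One rougher check across two views gave 43.5 mm, within the camera error. The wrist force shows no contact, and the hold was steady for over 1 s.
- **Checks that disagreed:**
  - The gripper's width reading runs about 1–2 mm low: the 18 mm knob read 16 mm, so I set the gap by the strip and the images instead.
  - In the last views the automatic circle fit of the eye was thrown off by the tips' shadow. I used an eye position read by hand, which agreed with the earlier views.

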